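# Load a stick cell into a sprung charging cradle

### The arm

A 6-joint arm with a two-finger parallel gripper is mounted at the origin on a cart in front of the work surface, level with it; the furniture and walls round the work are solid. World frame = base frame: x ahead of the robot, y to its left, z up, the work surface at z = 0. Lengths are in m, angles in rad, forces in N, time in s.
With the tool pointing down it reaches from about 0.35 to 0.8 m from the base axis. Payload 7.3 kg.
Tool frame: the origin (TCP) lies on the centre line of the jaws, within the pads' length; the fingertips stand 17 mm ahead of it and the grasp point (between the pads) lies 2 mm behind it (robot.finger_overhang is the distance from the TCP to the fingertips, in m); z points along the fingers, y is the direction in which the jaws open and shut (so a half turn about z gives the same grasp; the last joint's range is limited). The gripper opens to 85 mm and grips with 20 to 120 N. Pads are 22 mm wide; open, the fingers measure 114 mm over their backs; the gripper's body (76 mm by 85 mm) begins 54 mm behind the grasp point. The pads swing forward as they close: fully open they stand 13 mm farther back than shut.
Start: joints at [-1.336, 0.342, 1.524, -0, 1.275, -0.146], TCP at [0.195, -0.487, 0.222] pointing down, gripper open.
Joint ranges: [-2.53, 2.53], [-0.77, 2.02], [0.04, 2.7], [-1, 4.14], [0.28, 2.66], [-3.11, 3.11]. Speed limits (rad/s): [2.57, 2.57, 3.14, 3.14, 3.14, 3.14].

### API

Orientations are given as a rotation vector (axis times angle).
In Python, from workcell import robot, eyes, order gives the robot as it stands. The module is installed in compiled form; this text tells all that it offers.
- The arm moves only by the tool send_rows, never from a script. Its argument "motion" is a list that holds one entry, the list of rows, each a list of 7 numbers: the shift along the tool's x, y, z normalised to -1 to 1, where 1 is 400 mm, then the turn, a rotation vector about the tool's x, y, z normalised to -1 to 1, where 1 is 360 degrees, then the closure, from -1 (fully open) to 1 (shut). In form: [[[dx, dy, dz, wx, wy, wz, grip], ...]]. A call has 1 to 12 rows; each row is the pose to reach, as a shift and turn from the pose commanded when the call began, along the tool's axes at that moment, turning the shorter way round; what a row does not reach only later rows make up. A row lasts 1/12 s, in which the tool goes at most 41.7 mm and 7.16 degrees, less where a joint would pass 70% of its speed; a pose out of reach is approached as far as the arm can. A call with a number of a shift or a turn outside -1 to 1 is refused whole. A call with a gripper value outside its range is refused whole. The fingers move at their own pace and stop on an object; "squeeze" is the grip in N (left out, the last holds). Time passes only in rows, so rows that repeat a pose let the fingers close. It gives the time, the measured TCP pose, the force and the opening at its end, in the units of the state.
- robot.sense(): the state, without advancing time (a new reading comes with each control period).
- eyes.get_image(name): name is "side" or "top"; returns (picture, depth): 480x640x3 uint8, blue, green, red; 480x640 float32, m along the optical axis (not along the pixel's ray), 0 where there is no reading.
- eyes.get_calibration(name): a dict with "fx", "fy", "cx", "cy" (pixels), "D" ([k1, k2, p1, p2, k3] as OpenCV has them; the pictures are not rectified), "eye" and "rotation" of the camera in the world. Camera axes: x right, y up, looking along -z (the intrinsics and any distortion apply to the point x, -y, -z); pixel columns grow to the right and rows downward; lengths in m; the calibration is good to about 2 mm. A picture is of the moment at which its call begins. get_calibration takes no time and is no camera call.
- order.job_done(): hands the job in, once; it reports no verdict.
The state is a dict: "clock": time; "q": joint angles; "joint_vel": joint speeds; "joint_torque": joint torques, N m; "ee_pos": TCP position; "ee_rot": TCP orientation; "force": force on the tool from outside, world axes, zero at the start; "torque": the same for the moment, N m; "gripper_width": finger opening in m.
Only numpy, scipy, OpenCV 4.12 (cv2) and the standard library are available. Lean on these libraries where they do the work, as an engineer would, in place of code of your own. Each camera call takes 0.05 s, during which the arm holds its last target.

### The job

Take the thicker of the two stick cells from its wooden rest and fit it in the charging cradle: plain end first, tilted, under the hood against the spring contact; then press the grooved end down, keeping the cell pushed back on the spring, until it snaps under the lip and lies level and fully home. The height of the cradle is not known beforehand, so go by feel and never force it: 35 N on the cradle would break it. Leave the thinner cell, the pliers and the screw tin where they are.

Things in the scene. Friction and masses are not known exactly. Their poses are not given: they have to be found in the camera images.
- cell: The thicker stick cell: bare-metal cylinder 26 mm in diameter, 105 mm long, 80 to 150 g, rims rounded off 1.5 mm. Origin on its axis at mid length; own x runs along the axis from the plain end (-52.5 mm) to the grooved end (+52.5 mm). It starts lying level in a wooden rest, axis 34 mm above the bench, both ends overhanging, plain end towards the robot.
- plain_end (a point): Middle of the cell's plain flat end face, the end that goes under the hood against the spring. The wooden rest under the cell's middle is a plate 60 x 54 x 8 mm with a V trough on it, 52 mm long, 23 mm wide over all, its upper edges 26 mm above the bench: fingers pass down on both sides of the cell.
- grooved_end (a point): Middle of the cell's other end face, which shows a dark disc with a brass centre; a shallow groove runs round the cell 5 to 10 mm from this end.
- slim_cell: The thinner cell, not wanted: 22 mm in diameter, 85 mm long, otherwise alike, lying in the other wooden rest. Origin on its axis at mid length. Leave it where it is.
- pliers_2: Pliers with blue handles, 163 mm long and 12 mm thick, loose on the bench, origin under their middle. Leave alone.
- screw_tin: Open tin of screws, 74 mm across and 75 mm high, loose on the bench, origin under its middle. Leave alone.
- cradle: Charging cradle: black base plate 154 x 66 x 8 mm fixed to the bench, grey carrier on it with V trough (23 mm wide), spring end (-x, nearer the robot) and lip end (+x). Origin on the bench plane under the seated cell's middle; x along the trough, z up. The carrier is clamped at an unmeasured height: a cell in the trough has its underside 27 to 43 mm over the bench (level T): feel for it.
- base_mid (a point): Middle of the base plate's upper face under the seated cell's middle, 8 mm over the bench. The rigid trough runs from 62 mm behind to 44 mm ahead of it, upper edges at T + 5 mm; a seated cell has its axis at T + 13, its top at T + 26 mm. The sides are open: fingers can pass down beside the cell to 10 mm over the bench.
- spring_end (a point): Point on the base plate's upper face straight under the hood's front edge, 47.5 mm behind base_mid. The hood, underside T + 29.5 mm, 5 mm thick, 44 mm wide, with cheeks 31 mm apart under it, runs from here 38 mm to -x. Hood edge and lip are 96.5 mm apart: a level cell cannot enter from above; the plain end goes in first, pointing 24 to 30 degrees down.
- lip_end (a point): Point on the base plate straight under the lip's edge, 49 mm ahead of base_mid. Lip: 26 mm wide, T + 27.2 to T + 30.2 mm, overhanging by 3.5 mm the end wall that the seated cell touches. From its edge a slippery ramp rises outward to T + 46 mm, 61 mm ahead of base_mid. Plain end on the spring, the tilted cell's lower rim rests on this ramp at about 24 degrees when let go.
- spring_plate (a joint): Brass spring plate in the hood: how far pushed to -x, m. 0 free (face 48.5 mm behind base_mid, T + 4 to T + 28 mm), 0.004 cell seated, 0.014 stop; 0.45 N/mm, 1.3 N preload. Press 15 to 35 mm from the grooved end, down and towards the spring at once (5 to 12 N down): the rim rides down the ramp, the plate goes back 9 mm, the cell snaps under the lip. Straight down it jams by friction.

How it is judged:
On the way:
1. the plain end is under the hood, against the spring, with the grooved end still up over the lip (x of plain_end in the frame of cradle below -0.038 m and y of plain_end in the frame of cradle between -0.006 and 0.006 m and angle between cell's own x axis and vertical below 1.45 rad and value of joint spring_plate above 0.001 m), for 0.05 s.
At the end, for the whole second after the job is handed in: The thicker cell lies seated: its origin over the cradle's origin within 2 mm along and 3 mm sideways, its axis level and along the cradle's within 0.04 rad, the grooved end at the lip, the spring plate pushed back by 2 to 6 mm, the cell at rest (under 10 mm/s) and let go (x of cell in the frame of cradle between -0.002 and 0.002 m and y of cell in the frame of cradle between -0.003 and 0.003 m and z of cell in the frame of cradle between 0.037 and 0.058 m and angle between the x axis of cell and the x axis of cradle, either way round below 0.04 rad and x of grooved_end in the frame of cradle above 0.045 m and value of joint spring_plate between 0.002 and 0.006 m and linear speed of cell below 0.01 m/s); the robot touches nothing.
It fails at once if the cell is pressed on the cradle with more than 35 N (contact force between cell and cradle above 35 N).
It fails at once if the arm presses on the cradle itself with more than 35 N (contact force between any of the arm, the fingers and cradle above 35 N).
It fails at once if the thinner cell, the pliers or the screw tin is moved by more than 15 mm (distance of any of slim_cell, pliers_2, screw_tin from where it was at the start of the episode above 0.015 m).
It also fails if it takes over 70 s, if anything falls off the work surface, if the arm or the gripper's body presses on something with over 40 N, if the wrist force passes 120 N, or if a joint passes its speed limit or range.

## Working session

There is one attempt and no reset: what is moved stays moved. The work goes in short steps, Python scripts to look and compute and a tool call to move; the robot and the scene stay as the last step left them, time stands still between calls to the robot, and variables do not carry over. Pictures are saved under pics/ and viewed, and the job is handed in when it is done.

Besides the shell and the picture viewer there is one more tool, called after ">>>" in YAML: its name, and indented under it one key for each argument. send_rows: Moves the arm, as the interface text tells. Scaled input: -1 to 1 covers 400 mm each way for a shift and 360 degrees each way for a turn. Its arguments: {"type":"object","properties":{"motion":{"type":"array"},"squeeze":{"type":"number"}},"required":["motion"]}

```bash
mkdir -p pics; cat > h.py <<'E'
import numpy as np, cv2
from workcell import robot, eyes, order
from scipy.spatial.transform import Rotation as R
def cal(n):
    c=eyes.get_calibration(n); K=np.array([[c['fx'],0,c['cx']],[0,c['fy'],c['cy']],[0,0,1.]]); return c,K,np.array(c['D'],float)
def rotm(c):
    r=np.array(c['rotation'],float); return r if r.shape==(3,3) else R.from_rotvec(r).as_matrix()
def ray(n,u,v):
    c,K,D=cal(n); p=cv2.undistortPoints(np.array([[[u,v]]],float),K,D)[0,0]
    return np.array(c['eye']), rotm(c)@np.array([p[0],-p[1],-1.])
def atz(n,u,v,z):
    e,d=ray(n,u,v); return e+d*(z-e[2])/d[2]
def atd(n,u,v,dep):
    e,d=ray(n,u,v); return e+d*dep
def tri(n1,p1,n2,p2):
    e1,d1=ray(n1,*p1); e2,d2=ray(n2,*p2)
    s=np.linalg.lstsq(np.c_[d1,-d2],e2-e1,rcond=None)[0]
    a=e1+d1*s[0]; b=e2+d2*s[1]; return (a+b)/2, np.linalg.norm(a-b)
def proj(n,P):
    c,K,D=cal(n); q=rotm(c).T@(np.array(P)-np.array(c['eye'])); q=q*[1,-1,-1]
    return cv2.projectPoints(q.reshape(1,1,3),np.zeros(3),np.zeros(3),K,D)[0][0,0]
E
python3 - <<'E'
from h import *
print(robot.sense())
for n in('side','top'):
    im,d=eyes.get_image(n); cv2.imwrite(f'pics/{n}0.png',im); np.save(f'{n}0.npy',d); print(n,eyes.get_calibration(n))
E
```

```text
{'clock': 0.0, 'q': array([-1.33601356e+00,  3.42712507e-01,  1.52504243e+00,  1.25137956e-05,
        1.27538182e+00, -1.45984193e-01]), 'joint_vel': array([-6.63580544e-05,  5.61335110e-04,  2.25010600e-05,  3.08363186e-04,
       -1.11549669e-03,  4.12648901e-04]), 'joint_torque': array([-1.20555931e-03, -4.33679438e+01, -2.46014625e+01, -4.05771834e-04,
        7.75864057e-03, -5.20728548e-06]), 'ee_pos': array([ 0.19504015, -0.48697292,  0.2213224 ]), 'ee_rot': array([-3.08331539e+00, -5.94203082e-01,  8.88282956e-05]), 'force': array([0.07725653, 0.44061976, 0.97929687]), 'torque': array([-0.04281785,  0.03017164,  0.01575428]), 'gripper_width': 0.08511739965801292}
side {'fx': 495.7762320077668, 'fy': 495.7762320077668, 'cx': 316.90723046522555, 'cy': 241.8728191864858, 'D': array([0.00045634, 0.        , 0.        , 0.        , 0.        ]), 'eye': array([ 0.35410994, -0.94069763,  0.53165487]), 'rotation': array([ 1.0263272 , -0.1465659 , -0.22618819])}
top {'fx': 583.1838667541031, 'fy': 583.1838667541031, 'cx': 319.792976256984, 'cy': 249.82583792806827, 'D': array([-0.19657909,  0.        ,  0.        ,  0.        ,  0.        ]), 'eye': array([ 0.45918966, -0.15460625,  1.21555726]), 'rotation': array([ 0.05102283, -0.07968265, -1.58368438])}
```

View pics/side0.png

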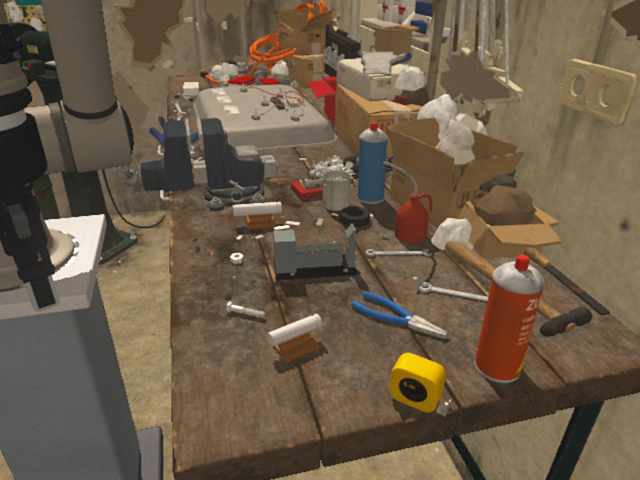

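View pics/top0.png

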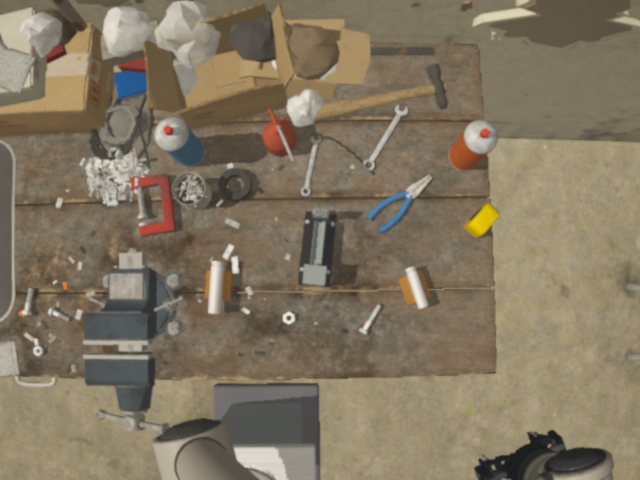

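The top view has +x up and +y left. The left cell at about (216,287) looks longer and thicker than the right one at (416,287). The cradle is at (318,247) with its hood at the lower end. I'll enlarge these areas.

```bash
python3 - <<'E'
from h import *
t=cv2.imread('pics/top0.png'); s=cv2.imread('pics/side0.png')
def crop(im,x0,y0,x1,y1,k,n): cv2.imwrite('pics/'+n,cv2.resize(im[y0:y1,x0:x1],None,fx=k,fy=k,interpolation=cv2.INTER_CUBIC))
crop(t,190,245,250,325,7,'c_cell_t.png')
crop(t,285,195,350,295,6,'c_cr_t.png')
crop(s,220,190,370,290,5,'c_s.png')
E
```

```text
(no output)
```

View pics/c_cell_t.png

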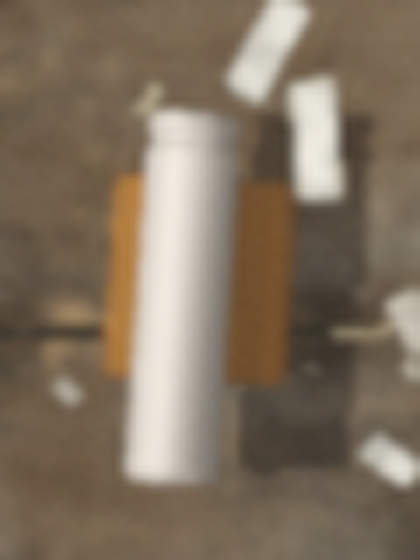

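View pics/c_cr_t.png

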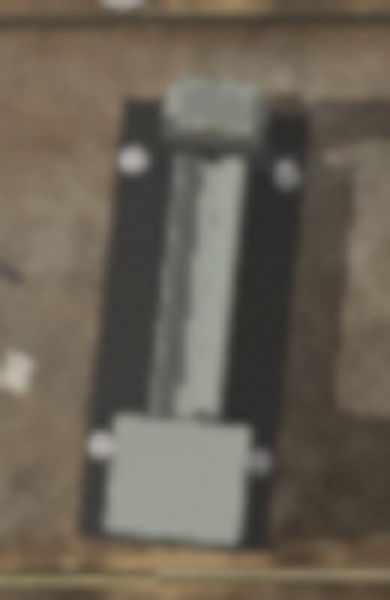

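View pics/c_s.png

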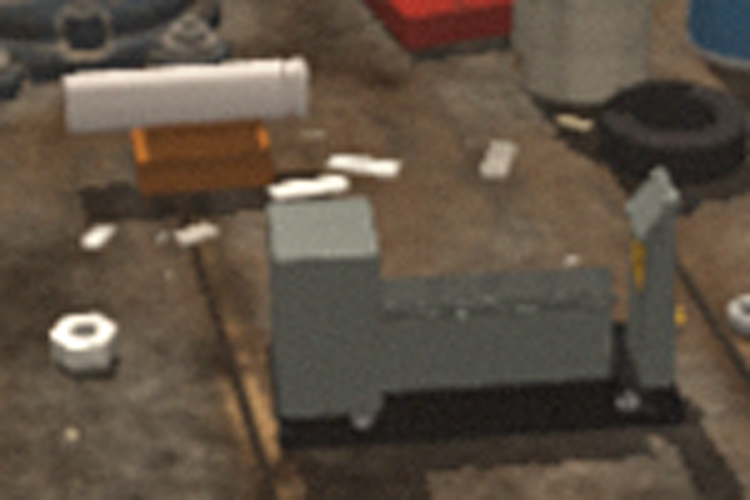

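```bash
python3 - <<'E'
from h import *
T=lambda x,y,k,ox,oy:((x+.5)/k-.5+ox,(y+.5)/k-.5+oy)
ct=lambda x,y:T(x,y,7,190,245); rt=lambda x,y:T(x,y,6,285,195); sd=lambda x,y:T(x,y,5,220,190)
np.set_printoptions(precision=4,suppress=True)
g=atz('top',*ct(195,111),.034); p=atz('top',*ct(170,482),.034)
print('cell g',g,'p',p,'mid',(g+p)/2,np.linalg.norm(g-p),np.degrees(np.arctan2(*(g-p)[1::-1])))
print('tri g',tri('top',ct(195,111),'side',sd(305,87)),'p',tri('top',ct(170,482),'side',sd(66,103)))
d=np.load('top0.npy'); ds=np.load('side0.npy')
def dp(n,D,u,v,r=1):
    u,v=int(round(u)),int(round(v)); w=D[v-r:v+r+1,u-r:u+r+1]; w=w[w>0]; return atd(n,u,v,np.median(w)) if len(w) else None
print('cell top depth',[dp('top',d,*ct(*q)) for q in((185,200),(178,300),(172,430))])
print('hood top depth',[dp('top',d,*rt(*q)) for q in((150,450),(210,460),(175,480),(150,510),(215,515))])
print('hood top side',[dp('side',ds,*sd(*q)) for q in((320,225),(340,240),(300,215))])
print('base',[dp('top',d,*rt(*q)) for q in((130,300),(270,300))])
print('troughedge',[dp('top',d,*rt(*q),0) for q in((170,200),(165,300),(240,200),(225,350))])
print('ramp',[dp('top',d,*rt(*q),0) for q in((190,90),(240,90),(190,110),(240,110),(190,130),(240,130))])
for nm,q in dict(TL=(127,98),TR=(308,103),BL=(80,535),BR=(268,547)).items(): print('base',nm,atz('top',*rt(*q),.008))
for z in (.062,.070,.078):
  for nm,q in dict(TL=(115,412),TR=(252,423),BR=(243,545),BL=(103,533)).items(): print('hood',z,nm,atz('top',*rt(*q),z))
print('hood corner tri FL', tri('top',rt(252,423),'side',sd(377,257)),'RearR', tri('top',rt(243,543),'side',sd(274,262)),'FrontL',tri('top',rt(115,412),'side',sd(367,198)))
E
```

```text
cell g [0.5385 0.0319 0.034 ] p [0.4309 0.0397 0.034 ] mid [0.4847 0.0358 0.034 ] 0.10786891389263688 -4.146455779863651
tri g (array([0.5365, 0.0323, 0.0336]), np.float64(0.0040763574183076655)) p (array([0.4303, 0.0398, 0.0341]), np.float64(0.0012970391769395063))
cell top depth [array([0.5123, 0.0327, 0.0479]), array([0.4842, 0.035 , 0.0471]), array([0.4461, 0.0371, 0.0477])]
hood top depth [array([ 0.5145, -0.1563,  0.0771]), array([ 0.5123, -0.1758,  0.0776]), array([ 0.5047, -0.164 ,  0.0766]), array([ 0.495 , -0.1561,  0.0764]), array([ 0.4948, -0.1756,  0.0753])]
hood top side [array([ 0.5033, -0.1626,  0.0754]), array([ 0.5081, -0.1757,  0.0757]), array([ 0.4972, -0.1557,  0.0765])]
base [array([ 0.57  , -0.1488,  0.008 ]), array([ 0.5693, -0.1987,  0.0088])]
troughedge [array([ 0.6055, -0.1639,  0.0074]), array([ 0.5662, -0.1611,  0.0474]), array([ 0.6047, -0.1888,  0.0117]), array([ 0.5528, -0.1818,  0.0089])]
ramp [array([ 0.6319, -0.1697,  0.0824]), array([ 0.6312, -0.1872,  0.0857]), array([ 0.6268, -0.1696,  0.0766]), array([ 0.6263, -0.1873,  0.0788]), None, array([ 0
[... 183 characters left out ...]
88 -0.1442  0.062 ]
hood 0.062 TR [ 0.5246 -0.1893  0.062 ]
hood 0.062 BR [ 0.4843 -0.1858  0.062 ]
hood 0.062 BL [ 0.4889 -0.1397  0.062 ]
hood 0.07 TL [ 0.5283 -0.1442  0.07  ]
hood 0.07 TR [ 0.5241 -0.1891  0.07  ]
hood 0.07 BR [ 0.4842 -0.1855  0.07  ]
hood 0.07 BL [ 0.4887 -0.1398  0.07  ]
hood 0.078 TL [ 0.5279 -0.1443  0.078 ]
hood 0.078 TR [ 0.5237 -0.1889  0.078 ]
hood 0.078 BR [ 0.484  -0.1853  0.078 ]
hood 0.078 BL [ 0.4885 -0.1399  0.078 ]
hood corner tri FL (array([ 0.5211, -0.1885,  0.0753]), np.float64(0.005502174512653961)) RearR (array([ 0.483 , -0.1851,  0.0763]), np.float64(0.0033998757940351403)) FrontL (array([ 0.5262, -0.1439,  0.0746]), np.float64(0.00368329126976579))
```

The left cell is confirmed as the thick one: about 26.6 mm wide, axis z 0.034, middle at (0.484, 0.036), yaw −4°. The cradle origin is about (0.572, −0.172), yaw about −6.2°, with the hood top at about 76 mm, so T is about 41 mm. Next I'll plan the grasp.

```bash
cat > plan.py <<'E'
from h import *
import json,os
np.set_printoptions(precision=4,suppress=True)
def load():
    if os.path.exists('cmd.json'):
        j=json.load(open('cmd.json')); return np.array(j['p']),R.from_rotvec(j['r'])
    s=robot.sense(); return s['ee_pos'],R.from_rotvec(s['ee_rot'])
def save(p,r): json.dump(dict(p=list(map(float,p)),r=list(map(float,r.as_rotvec()))),open('cmd.json','w'))
def rel(p,r,p0,r0,nd=4):
    d=np.r_[r0.inv().apply(p-p0)/.4, (r0.inv()*r).as_rotvec()/(2*np.pi)]
    return np.round(d,nd)
def app(d,p0,r0):
    d=np.array(d,float); return p0+r0.apply(d[:3]*.4), r0*R.from_rotvec(d[3:]*2*np.pi)
def seq(ts):
    """targets [(p,r)] -> print rows relative to current cmd, save last as cmd"""
    p0,r0=load()
    for p,r in ts:
        d=rel(np.array(p),r,p0,r0); print(list(map(float,d)), 'n_min',max(np.linalg.norm(d[:3])*.4/.0417,np.linalg.norm(d[3:])*360/7.16).round(1))
    save(*app(d,p0,r0))
def tool(yaw,tilt,flip):
    """tool x along +-cell axis; tilt: grooved end (+x) up, radians"""
    c=R.from_euler('ZY',[yaw,-tilt])  # cell frame
    b=np.diag([1.,-1,-1]) if not flip else np.diag([-1.,1,-1])
    return c*R.from_matrix(b)
E
python3 - <<'E'
from plan import *
s=robot.sense(); print(R.from_rotvec(s['ee_rot']).as_matrix())
y=np.radians(-4.15)
for f in(0,1): print(f, (R.from_rotvec(s['ee_rot']).inv()*tool(y,0,f)).as_rotvec())
r=tool(y,0,0)
seq([([.511,.0338,.20],r),([.511,.0338,.08],r)])
E
```

```text
[[ 0.9284  0.3717 -0.0003]
 [ 0.3717 -0.9284  0.0013]
 [ 0.0002 -0.0014 -1.    ]]
0 [-0.0014  0.0001  0.4532]
1 [-0.0002 -0.0019 -2.6884]
[1.2172, -0.9152, 0.0549, -0.0002, 0.0, 0.0721] n_min 14.6
[1.2172, -0.9148, 0.3549, -0.0002, 0.0, 0.0721] n_min 15.0
```

```bash
rm cmd.json; python3 - <<'E'
from plan import *
p0,r0=load(); d=[.6,-.45,.03,0,0,.0721]; p,r=app(d,p0,r0); save(p,r); print(p,r.as_matrix())
E
```

```text
[ 0.351  -0.2307  0.2097] [[ 0.9974 -0.0722 -0.0003]
 [-0.0722 -0.9974  0.0013]
 [-0.0004 -0.0013 -1.    ]]
```

>>> send_rows:
  motion:
    - [[0.6,-0.45,0.03,0,0,0.0721,-0.2],[0.6,-0.45,0.03,0,0,0.0721,-0.2],[0.6,-0.45,0.03,0,0,0.0721,-0.2],[0.6,-0.45,0.03,0,0,0.0721,-0.2],[0.6,-0.45,0.03,0,0,0.0721,-0.2],[0.6,-0.45,0.03,0,0,0.0721,-0.2],[0.6,-0.45,0.03,0,0,0.0721,-0.2],[0.6,-0.45,0.03,0,0,0.0721,-0.2],[0.6,-0.45,0.03,0,0,0.0721,-0.2]]

```text
clock: 0.85
ee_pos: [0.352, -0.2281, 0.2098]
ee_rot: [-3.139, 0.106, 0.0]
force: [0.3, -1.1, 0.9]
gripper_width: 0.0514
```

```bash
python3 - <<'E'
from plan import *
s=robot.sense(); print(s['clock'],s['ee_pos'],s['gripper_width'],load()[0],s['force'])
r=tool(np.radians(-4.15),0,0)
seq([([.511,.0338,.15],r),([.511,.0338,.075],r)])
E
```

```text
0.85 [ 0.352  -0.2281  0.2098] 0.051357605873428885 [ 0.351  -0.2307  0.2097] [ 0.3428 -1.1124  0.9327]
[0.3514, -0.6882, 0.1499, -0.0002, 0.0001, 0.0] n_min 7.6
[0.3515, -0.688, 0.3374, -0.0002, 0.0001, 0.0] n_min 8.1
```

>>> send_rows:
  motion:
    - [[0.3514,-0.6882,0.15,-0.0002,0.0001,0,-0.2],[0.3514,-0.6882,0.15,-0.0002,0.0001,0,-0.2],[0.3514,-0.6882,0.15,-0.0002,0.0001,0,-0.2],[0.3514,-0.6882,0.15,-0.0002,0.0001,0,-0.2],[0.3514,-0.6882,0.15,-0.0002,0.0001,0,-0.2],[0.3514,-0.6882,0.15,-0.0002,0.0001,0,-0.2],[0.3514,-0.6882,0.15,-0.0002,0.0001,0,-0.2],[0.3514,-0.6882,0.15,-0.0002,0.0001,0,-0.2],[0.3515,-0.688,0.3374,-0.0002,0.0001,0,-0.2],[0.3515,-0.688,0.3374,-0.0002,0.0001,0,-0.2],[0.3515,-0.688,0.3374,-0.0002,0.0001,0,-0.2],[0.3515,-0.688,0.3374,-0.0002,0.0001,0,-0.2]]

```text
clock: 1.85
ee_pos: [0.5101, 0.0324, 0.0739]
ee_rot: [3.138, -0.115, -0.006]
force: [0.5, -0.6, 1.2]
gripper_width: 0.0512
```

```bash
python3 - <<'E'
from plan import *
s=robot.sense(); print(s['clock'],s['ee_pos'],s['gripper_width'],load()[0],s['force'],s['q'])
for n in('side','top'):
    im,d=eyes.get_image(n); a=im[150:300,180:400] if n=='side' else im[190:330,150:350]
    cv2.imwrite(f'pics/{n}1.png',cv2.resize(a,None,fx=3.5,fy=3.5,interpolation=cv2.INTER_CUBIC))
E
```

```text
1.85 [0.5101 0.0324 0.0739] 0.05124386775994115 [0.511  0.0338 0.075 ] [ 0.542  -0.6355  1.2332] [-0.0856  0.4906  1.7519 -0.002   0.9028  1.5594]
```

View pics/side1.png

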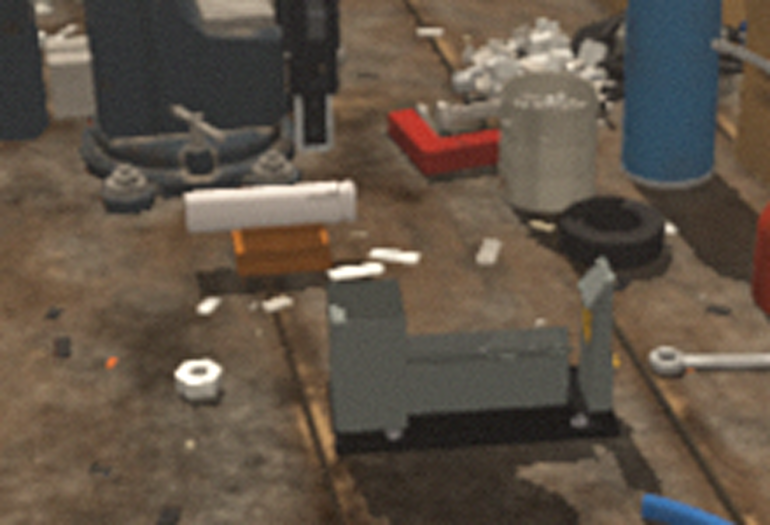

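View pics/top1.png

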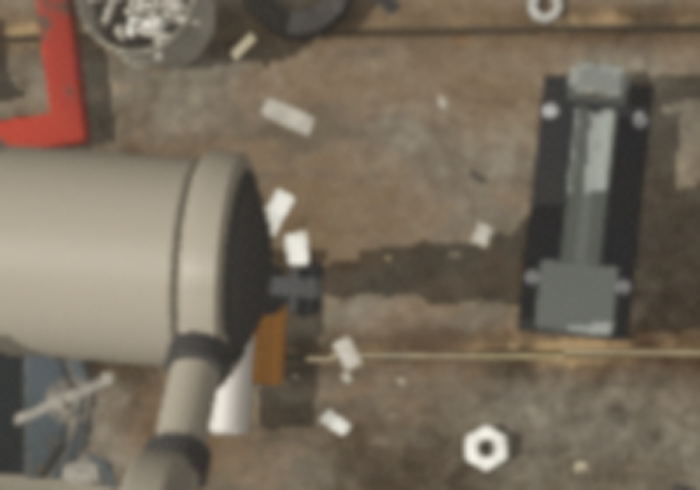

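The near finger is at about (310,145) in the side crop, beside the grooved half of the cell, and the path down is clear. I'll descend and close.

>>> send_rows:
  motion:
    - [[0,0,0.05,0,0,0,-0.2],[0,0,0.1,0,0,0,-0.2],[0,0,0.1075,0,0,0,-0.2],[0,0,0.1075,0,0,0,-0.2],[0,0,0.1075,0,0,0,1],[0,0,0.1075,0,0,0,1],[0,0,0.1075,0,0,0,1],[0,0,0.1075,0,0,0,1],[0,0,0.1075,0,0,0,1],[0,0,0.1075,0,0,0,1]]
  squeeze: 35

```text
clock: 2.78
ee_pos: [0.5127, 0.0338, 0.0339]
ee_rot: [3.139, -0.114, 0.007]
force: [-0.1, 4.1, 6.0]
gripper_width: 0.0166
```

```bash
python3 - <<'E'
from plan import *
p0,r0=load(); save(*app([0,0,.1075,0,0,0],p0,r0))
s=robot.sense(); print(s['clock'],s['ee_pos'],s['gripper_width'],load()[0],s['force'])
E
```

```text
2.7833 [0.5127 0.0338 0.0339] 0.01660115026010341 [0.511  0.0338 0.032 ] [-0.1135  4.0841  6.0186]
```

```bash
python3 - <<'E'
from plan import *
for n in('side','top'):
    im,d=eyes.get_image(n); a=im[150:270,200:340] if n=='side' else im[190:330,150:350]
    cv2.imwrite(f'pics/{n}2.png',cv2.resize(a,None,fx=5 if n=='side' else 3.5,fy=5 if n=='side' else 3.5,interpolation=cv2.INTER_CUBIC))
print(robot.sense()['gripper_width'],robot.sense()['force'])
E
```

```text
0.017028780884953645 [0.2647 4.8426 5.752 ]
```

View pics/side2.png

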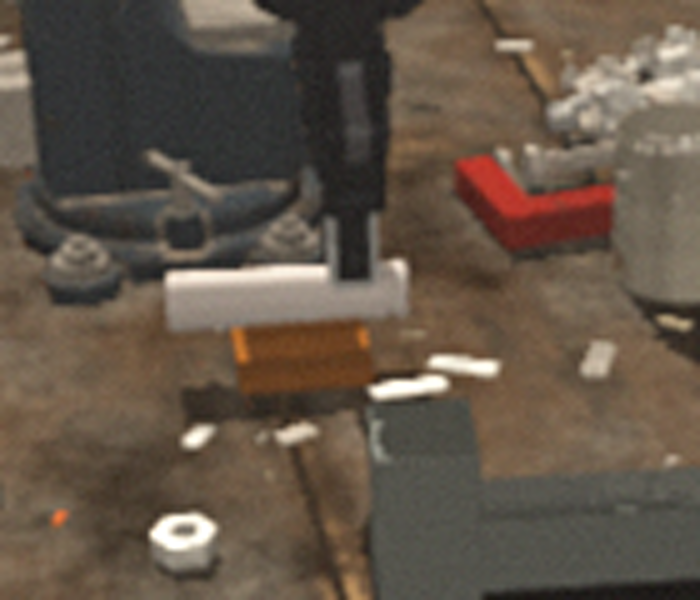

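View pics/top2.png

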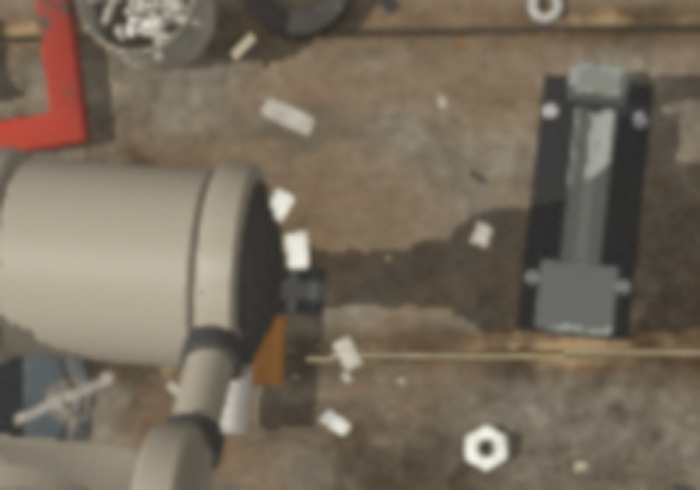

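```bash
python3 - <<'E'
from plan import *
for yy in (.01,.018,.026):
  for q in((335,280),(378,280),(335,215)):
    e,d=ray('side',q[0]/5+200,q[1]/5+150); print(yy,q,e+d*(yy-e[1])/d[1])
im,dd=eyes.get_image('side'); print(dd[200:212,266:274])
for v in (196,200,204,208,212): print(v,atd('side',270,v,dd[v,270]))
c=robot.sense(); print(c['force'],c['torque'],c['gripper_width'])
E
```

```text
0.01 (335, 280) [0.5007 0.01   0.0509]
0.01 (378, 280) [0.5194 0.01   0.0488]
0.01 (335, 215) [0.5018 0.01   0.0815]
0.018 (335, 280) [0.5019 0.018  0.0468]
0.018 (378, 280) [0.5208 0.018  0.0447]
0.018 (335, 215) [0.503  0.018  0.0777]
0.026 (335, 280) [0.5031 0.026  0.0428]
0.026 (378, 280) [0.5222 0.026  0.0407]
0.026 (335, 215) [0.5043 0.026  0.074 ]
[[1.0686 1.0633 1.0651 1.0691 1.0643 1.0626 1.0653 1.0683]
 [1.0716 1.0702 1.0636 1.0638 1.0665 1.064  1.0675 1.0709]
 [1.0752 1.0677 1.0672 1.0722 1.0737 1.0732 1.0712 1.0743]
 [1.0787 1.0681 1.0681 1.0694 1.071  1.0738 1.0663 1.0694]
 [1.0776 1.068  1.0671 1.0677 1.0711 1.0741 1.0735 1.0698]
 [1.0778 1.0698 1.0701 1.0714 1.0726 1.075  1.0734 1.0704]
 [1.0771 1.0781 1.0787 1.0794 1.0836 1.0799 1.0818 1.0806]
 [1.0776 1.0811 1.0787 1.082  1.0834 1.0886 1.0897 1.089 ]
 [1.0848 1.0864 1.083  1.0845 1.0895 1.0869 1.0876 1.089 ]
 [1.083  1.0874 1.0851 1.0841 1.0833 1.0876 1.0872 1.0904]
 [1.0879 1.0842 1.0886 1.0835 1.0874 1.0877 1.0878 1.0908]
 [1.0865 1.084  1.0845 1.0906 1.0905 1.0913 1.0888 1.0873]]
196 [0.5084 0.0125 0.0726]
200 [0.508  0.0122 0.0634]
204 [0.508 0.014 0.053]
208 [0.5096 0.026  0.0372]
212 [0.509  0.0246 0.0281]
[0.3354 3.7839 6.8037] [ 0.7365 -0.0382 -0.0213] 0.01668350253113772
```

```bash
python3 - <<'E'
from plan import *
print(robot.finger_overhang,[a for a in dir(robot) if a[0]!='_'])
s=robot.sense();print(s)
# estimate TCP projected in side image
print(proj('side',s['ee_pos']),proj('side',s['ee_pos']+[0,0,-.017]),proj('side',s['ee_pos']+[0,-.02,-.017]))
E
```

```text
0.017 ['PlanningError', 'finger_overhang', 'sense']
{'clock': 2.9333, 'q': array([-0.0831,  0.5527,  1.7857, -0.0004,  0.7986,  1.5603]), 'joint_vel': array([ 0.0005,  0.0012, -0.0017,  0.0002, -0.0011, -0.0015]), 'joint_torque': array([ -2.0871, -43.2262, -15.5985,  -0.9441,  -0.0642,  -0.0182]), 'ee_pos': array([0.5126, 0.0339, 0.0338]), 'ee_rot': array([ 3.139 , -0.1136,  0.007 ]), 'force': array([0.3354, 3.7839, 6.8037]), 'torque': array([ 0.7365, -0.0382, -0.0213]), 'gripper_width': 0.01668350253113772}
[270.7849 207.6378] [271.0329 214.4488] [272.6491 218.5567]
```

```bash
python3 - <<'E'
from plan import *
r=R.from_rotvec([-3.0833,-.5942,0])
p=np.array([.19504,-.48697,.22132])
for w in(-.0425,.0425,-.057,.057):
  for z in(-.03,-.013,0.004,.017): print(w,z,proj('side',p+r.apply([0,w,z])))
im=cv2.imread('pics/side0.png'); cv2.imwrite('pics/g0.png',cv2.resize(im[150:320,0:130],None,fx=4.5,fy=4.5,interpolation=cv2.INTER_CUBIC))
im,d=eyes.get_image('side'); cv2.imwrite('pics/g3.png',cv2.resize(im[180:240,225:295],None,fx=10,fy=10,interpolation=cv2.INTER_CUBIC))
E
```

```text
-0.0425 -0.03 [ 27.9111 257.3584]
-0.0425 -0.013 [ 32.4873 270.9827]
-0.0425 0.004 [ 36.9128 284.1592]
-0.0425 0.017 [ 40.1999 293.9467]
0.0425 -0.03 [ 46.1274 298.2619]
0.0425 -0.013 [ 50.9354 312.8296]
0.0425 0.004 [ 55.5656 326.8595]
0.0425 0.017 [ 58.9926 337.2436]
-0.057 -0.03 [ 25.2087 251.2908]
-0.057 -0.013 [ 29.7438 264.7599]
-0.057 0.004 [ 34.1322 277.7944]
-0.057 0.017 [ 37.3936 287.4816]
0.057 -0.03 [ 49.711  306.3095]
0.057 -0.013 [ 54.5554 321.0418]
0.057 0.004 [ 59.2168 335.2185]
0.057 0.017 [ 62.6644 345.7039]
```

View pics/g0.png

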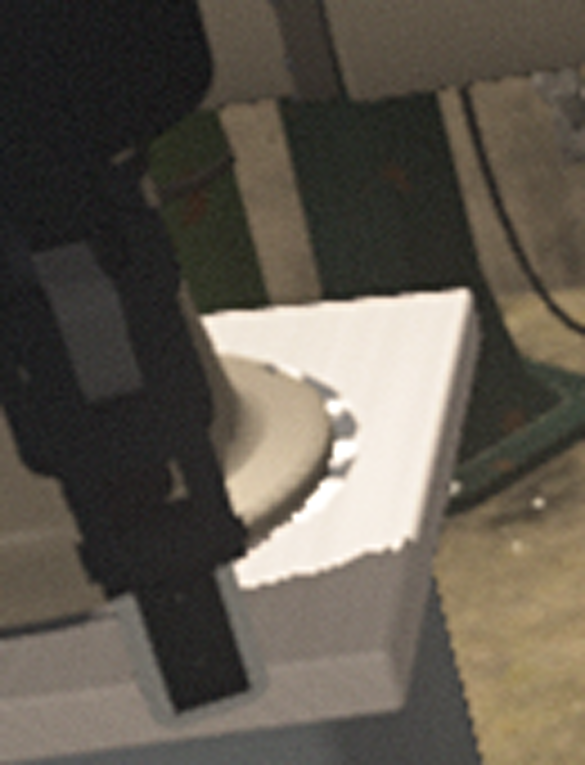

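View pics/g3.png

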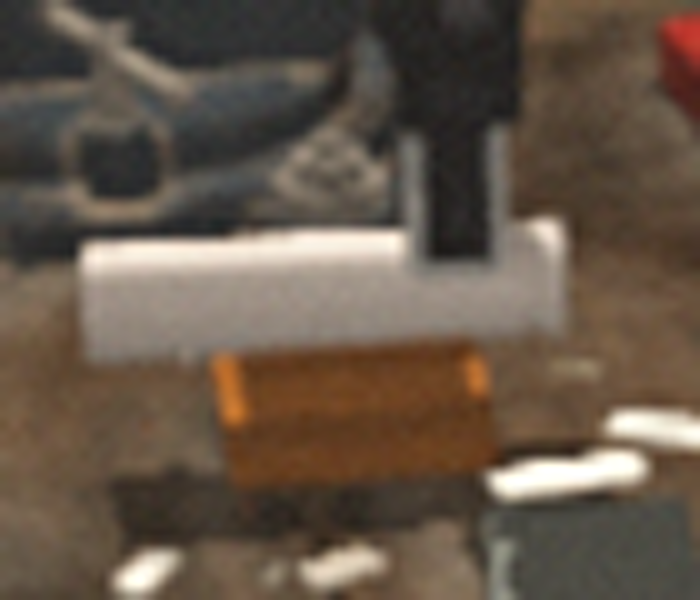

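The near fingertip is at about (270,206) in the side image, which puts its height near z = 0.045. It should be about 0.02, so the fingers pinched only the top of the cell. The tips really stand about 28 mm farther back than the stated overhang, and the start image shows the same offset. I'll open, go lower carefully and check.

>>> send_rows:
  motion:
    - [[0,0,0,0,0,0,-0.2],[0,0,0,0,0,0,-0.2],[0,0,0,0,0,0,-0.2],[0,0,0.02,0,0,0,-0.2],[0,0,0.04,0,0,0,-0.2],[0,0,0.045,0,0,0,-0.2],[0,0,0.045,0,0,0,-0.2]]
  squeeze: 35

```text
clock: 3.57
ee_pos: [0.5103, 0.0331, 0.0127]
ee_rot: [3.138, -0.114, -0.003]
force: [-0.4, -0.6, -0.1]
gripper_width: 0.0512
```

```bash
python3 - <<'E'
from plan import *
p0,r0=load(); save(*app([0,0,.045,0,0,0],p0,r0))
s=robot.sense(); print(s['clock'],s['ee_pos'],s['gripper_width'],load()[0],s['force'])
im,d=eyes.get_image('side'); cv2.imwrite('pics/g4.png',cv2.resize(im[180:240,225:295],None,fx=10,fy=10,interpolation=cv2.INTER_CUBIC))
E
```

```text
3.5667 [0.5103 0.0331 0.0127] 0.05124425844155433 [0.511  0.0338 0.014 ] [-0.3837 -0.6412 -0.1121]
```

View pics/g4.png

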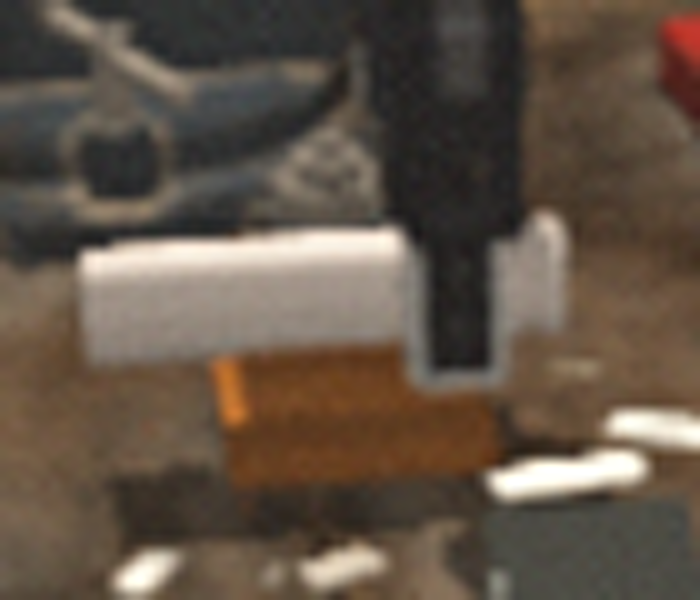

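The tip is now at about (271,218), z ≈ 0.027. I'll go 6 mm lower and grip.

>>> send_rows:
  motion:
    - [[0,0,0.01,0,0,0,-0.2],[0,0,0.015,0,0,0,-0.2],[0,0,0.015,0,0,0,1],[0,0,0.015,0,0,0,1],[0,0,0.015,0,0,0,1],[0,0,0.015,0,0,0,1],[0,0,0.015,0,0,0,1],[0,0,0.015,0,0,0,1],[0,0,0.015,0,0,0,1]]
  squeeze: 35

```text
clock: 4.37
ee_pos: [0.5115, 0.0339, 0.0084]
ee_rot: [3.139, -0.114, 0.002]
force: [0.1, 5.9, 1.1]
gripper_width: 0.0247
```

```bash
python3 - <<'E'
from plan import *
p0,r0=load(); save(*app([0,0,.015,0,0,0],p0,r0))
s=robot.sense(); print(s['clock'],s['ee_pos'],s['gripper_width'],load()[0],s['force'],s['torque'])
im,d=eyes.get_image('side'); cv2.imwrite('pics/g5.png',cv2.resize(im[180:240,225:295],None,fx=10,fy=10,interpolation=cv2.INTER_CUBIC))
E
```

```text
4.3667 [0.5115 0.0339 0.0084] 0.024748061954718063 [0.511  0.0338 0.008 ] [0.1369 5.9441 1.1209] [ 0.8796 -0.0383 -0.0358]
```

View pics/g5.png

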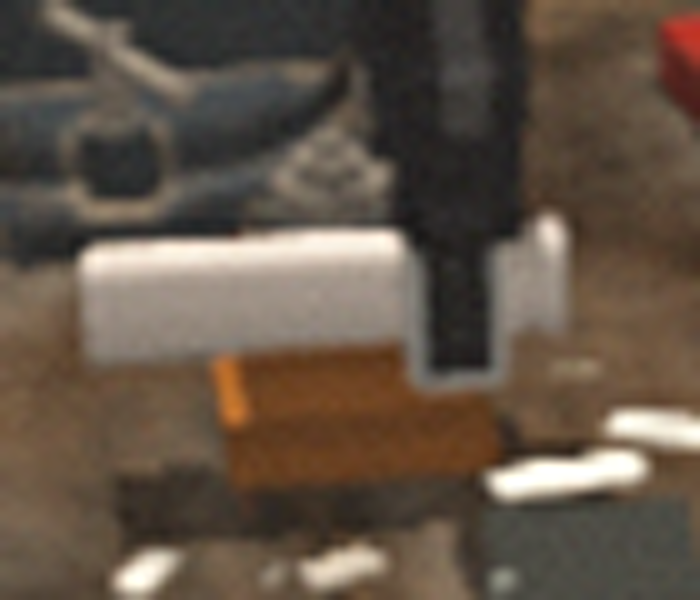

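The cell is gripped with an opening of 24.7 mm and the fingertips are well below its axis. I'll lift.

>>> send_rows:
  motion:
    - [[0,0,-0.02,0,0,0,1],[0,0,-0.06,0,0,0,1],[0,0,-0.12,0,0,0,1],[0,0,-0.2,0,0,0,1],[0,0,-0.25,0,0,0,1],[0,0,-0.25,0,0,0,1],[0,0,-0.25,0,0,0,1]]
  squeeze: 35

```text
clock: 5.0
ee_pos: [0.5117, 0.033, 0.1092]
ee_rot: [3.138, -0.113, 0.005]
force: [0.3, 0.9, -1.4]
gripper_width: 0.0251
```

```bash
python3 - <<'E'
from plan import *
p0,r0=load(); save(*app([0,0,-.25,0,0,0],p0,r0))
s=robot.sense(); print(s['clock'],s['ee_pos'],s['gripper_width'],load()[0],s['force'],s['torque'],s['ee_rot'])
im,d=eyes.get_image('side'); cv2.imwrite('pics/s6.png',cv2.resize(im[110:230,190:350],None,fx=4.5,fy=4.5,interpolation=cv2.INTER_CUBIC));np.save('s6.npy',d)
E
```

```text
5.0 [0.5117 0.033  0.1092] 0.02510981049190767 [0.511  0.0338 0.108 ] [ 0.3384  0.9018 -1.3945] [-0.0217 -0.0315 -0.0214] [ 3.1377 -0.1133  0.0053]
```

View pics/s6.png

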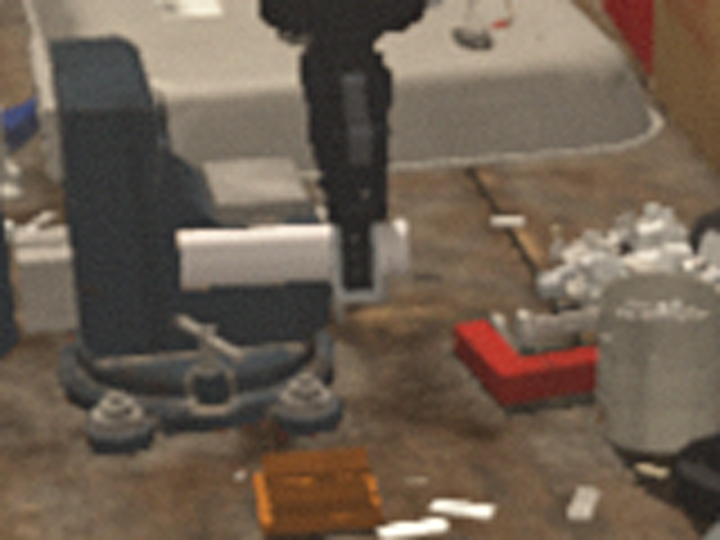

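```bash
cat > cr.py <<'E'
from plan import *
O=np.array([.572,-.172,0]); YAW=np.radians(-6.2); GX,GZ=.0275,.0256; T=.041
Rc=R.from_euler('z',YAW)
def pose(xu,zl,deg,dy=0,yaw=None):
    """xu: cradle x of upper plain rim (mm), zl: height of lower plain rim above bench (mm)"""
    th=np.radians(deg); c,s=np.cos(th),np.sin(th); a=np.array([c,0,s]); n=np.array([-s,0,c])
    L=np.array([xu/1e3+.026*s,dy/1e3,zl/1e3]); C=L+.0525*a+.013*n
    return O+Rc.apply(C+GX*a-GZ*n), tool(YAW if yaw is None else yaw,th,0)
def inv(p,r):
    cr=(Rc.inv()*r*R.from_matrix(np.diag([1.,-1,-1]))).as_matrix(); a=cr[:,0]; n=cr[:,2]
    C=Rc.inv().apply(np.array(p)-O)-GX*a+GZ*n
    U=C-.0525*a+.013*n; L=C-.0525*a-.013*n; G=C+.0525*a-.013*n
    return dict(xu=U[0]*1e3,zl=L[2]*1e3,deg=np.degrees(np.arcsin(a[2])),yaw=np.degrees(np.arctan2(a[1],a[0])),C=C*1e3,gl=G*1e3)
def st():
    s=robot.sense(); print('t',round(s['clock'],2),'F',s['force'].round(2),'M',s['torque'].round(3),'w',round(s['gripper_width'],4)); print(inv(s['ee_pos'],R.from_rotvec(s['ee_rot'])))
E
python3 - <<'E'
from cr import *
st()
seq([pose(-38,41+60,0),pose(-38,41+50,29)])
E
```

```text
t 5.05 F [-0.    0.29 -0.69] M [-0.022 -0.014  0.003] w 0.0251
{'xu': np.float64(-163.00093095314577), 'zl': np.float64(120.44471750511512), 'deg': np.float64(0.03357115734425695), 'yaw': np.float64(2.0619114402242342), 'C': array([-110.5266,  196.3366,  133.4755]), 'gl': array([-58.0522, 198.2048, 120.5062])}
[0.2941, 0.5059, 0.0491, -0.0, -0.0, 0.0057] n_min 5.6
[0.3159, 0.5067, -0.0268, -0.0015, 0.0805, 0.0056] n_min 5.7
```

>>> send_rows:
  motion:
    - [[0.3159,0.5067,-0.0268,-0.0015,0.0805,0.0056,1],[0.3159,0.5067,-0.0268,-0.0015,0.0805,0.0056,1],[0.3159,0.5067,-0.0268,-0.0015,0.0805,0.0056,1],[0.3159,0.5067,-0.0268,-0.0015,0.0805,0.0056,1],[0.3159,0.5067,-0.0268,-0.0015,0.0805,0.0056,1],[0.3159,0.5067,-0.0268,-0.0015,0.0805,0.0056,1],[0.3159,0.5067,-0.0268,-0.0015,0.0805,0.0056,1],[0.3159,0.5067,-0.0268,-0.0015,0.0805,0.0056,1],[0.3159,0.5067,-0.0268,-0.0015,0.0805,0.0056,1],[0.3159,0.5067,-0.0268,-0.0015,0.0805,0.0056,1]]

```text
clock: 5.88
ee_pos: [0.6212, -0.1764, 0.1175]
ee_rot: [3.013, -0.162, 0.774]
force: [-0.8, 0.1, -1.1]
gripper_width: 0.0251
```

```bash
python3 - <<'E'
from cr import *
st(); print(load()[0],robot.sense()['ee_pos'],robot.sense()['q'])
for n in('side','top'):
    im,d=eyes.get_image(n); a,k=(im[150:300,230:400],4.5) if n=='side' else (im[180:310,250:380],4.5)
    cv2.imwrite(f'pics/{n}7.png',cv2.resize(a,None,fx=k,fy=k,interpolation=cv2.INTER_CUBIC))
    s=robot.sense()
    r=R.from_rotvec(s['ee_rot']); ax=r.as_matrix()[:,0]; up=-r.as_matrix()[:,2]; C=s['ee_pos']-GX*ax+GZ*up
    for nm,P in dict(PU=C-.0525*ax+.013*up,PL=C-.0525*ax-.013*up,GU=C+.0525*ax+.013*up,GL=C+.0525*ax-.013*up).items():
        q=proj(n,P); o=(230,150) if n=='side' else (250,180); print(n,nm,P,(q-o)*4.5)
E
```

```text
t 5.88 F [-0.75  0.15 -1.1 ] M [0.057 0.278 0.032] w 0.0251
{'xu': np.float64(-39.264642275376), 'zl': np.float64(89.95759317318252), 'deg': np.float64(28.827064929510435), 'yaw': np.float64(0.066606751251917), 'C': array([ 12.9977,   0.9106, 126.6604]), 'gl': array([ 65.2599,   0.967 , 140.5852])}
[ 0.6224 -0.1775  0.1187] [ 0.6212 -0.1764  0.1175] [-0.4853  0.4569  1.8016  0.4253  0.4454  0.8477]
side PU [ 0.5333 -0.1668  0.1131] [316.6461 297.5032]
side PL [ 0.5458 -0.1681  0.0904] [347.3527 345.2433]
side GU [ 0.6248 -0.1766  0.1638] [547.1222 170.7295]
side GL [ 0.6373 -0.1779  0.1411] [574.8553 221.0676]
top PU [ 0.5336 -0.1668  0.1134] [294.4416 355.1694]
top PL [ 0.5461 -0.1682  0.0907] [296.6552 329.6959]
top GU [ 0.625  -0.1766  0.1642] [316.5873 121.1836]
top GL [ 0.6375 -0.1779  0.1415] [318.4018  99.9001]
```

View pics/side7.png

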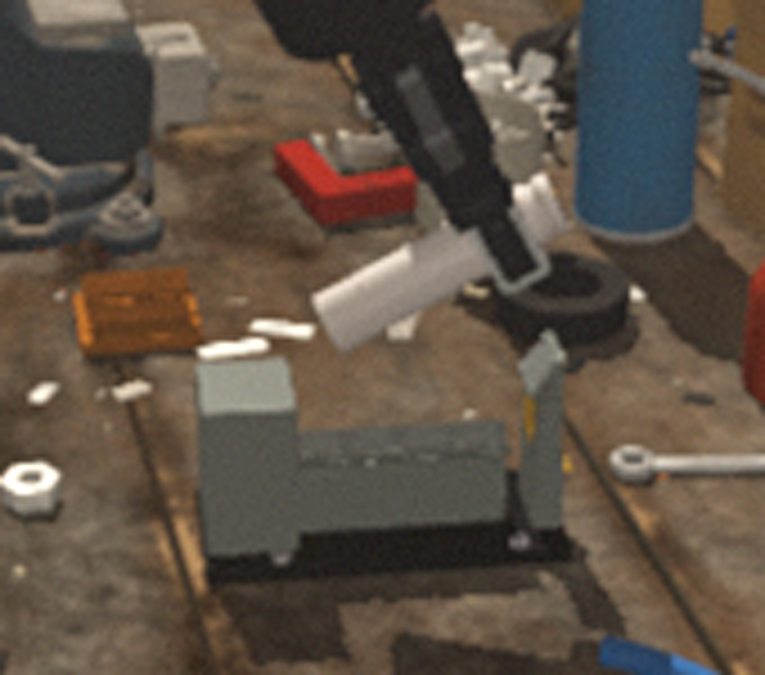

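View pics/top7.png

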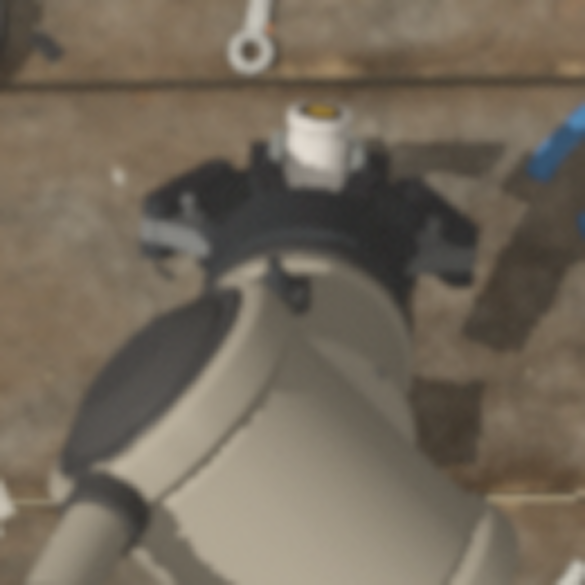

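The cell is held at about 29°, and the predicted rim points match the side picture to within 1 px. Next I'll check the cradle model by projecting it on the side image.

```bash
python3 - <<'E'
from cr import *
for T in(.039,.041,.043):
  for nm,P in dict(hoodFR=(-.0475,-.022,T+.0345),hoodFL=(-.0475,.022,T+.0345),hoodRR=(-.0855,-.022,T+.0345),rampR=(.061,-.013,T+.046),rampL=(.061,.013,T+.046),lipR=(.049,-.013,T+.0302),trEndR=(.044,-.0115,T+.005),trEndL=(.044,.0115,T+.005),baseFR=(.0685,-.033,.008),baseRR=(-.0855,-.033,.008)).items():
    print(T,nm,(proj('side',O+Rc.apply(P))-(230,150))*4.5)
im=cv2.imread('pics/side7.png'); cv2.imwrite('pics/side7c.png',cv2.resize(im[320:600,180:600],None,fx=1.9,fy=1.9,interpolation=cv2.INTER_CUBIC))
E
```

```text
0.039 hoodFR [302.6818 412.6823]
0.039 hoodFL [290.5911 359.328 ]
0.039 hoodRR [208.0498 418.6956]
0.039 rampR [563.8108 360.5805]
0.039 rampL [550.5072 330.3227]
0.039 lipR [533.2066 395.7682]
0.039 trEndR [517.8814 446.7895]
0.039 trEndL [507.2699 418.7436]
0.039 baseFR [581.5084 542.7593]
0.039 baseRR [214.4718 569.4481]
0.041 hoodFR [302.6556 408.3959]
0.041 hoodFL [290.5526 355.1549]
0.041 hoodRR [207.9147 414.3914]
0.041 rampR [564.078 356.313]
0.041 rampL [550.7535 326.123 ]
0.041 lipR [533.4378 391.57  ]
0.041 trEndR [518.0924 442.7081]
0.041 trEndL [507.4652 414.7158]
0.041 baseFR [581.5084 542.7593]
0.041 baseRR [214.4718 569.4481]
0.043 hoodFR [302.6292 404.0998]
0.043 hoodFL [290.5141 350.9726]
0.043 hoodRR [207.7792 410.0773]
0.043 rampR [564.3458 352.0359]
0.043 rampL [551.0003 321.9141]
0.043 lipR [533.6696 387.3623]
0.043 trEndR [518.3039 438.6176]
0.043 trEndL [507.6609 410.6793]
0.043 baseFR [581.5084 542.7593]
0.043 baseRR [214.4718 569.4481]
```

View pics/side7c.png

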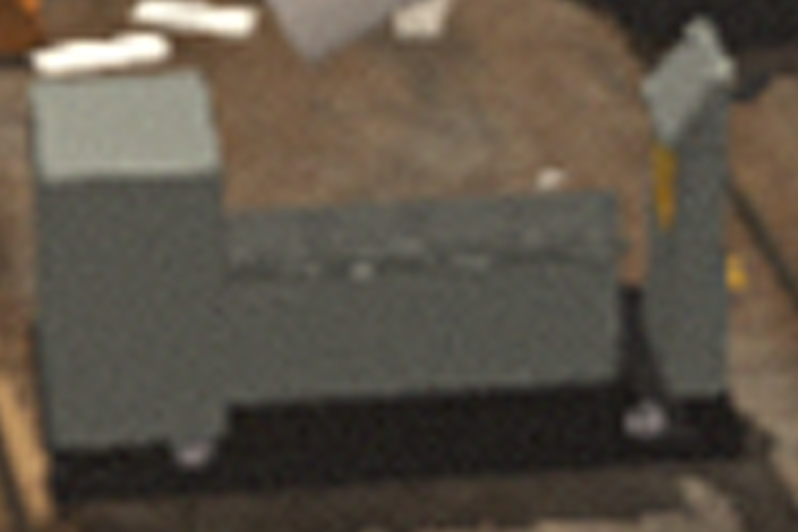

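The hood appears about 2 mm farther to −x than my model relative to the cell, and T is about 40 mm. Both are within what I can find by feel. I'll descend in front of the hood now.

```bash
python3 - <<'E'
from cr import *
seq([pose(-39,70,29,-.5),pose(-39,47,29,-.5)])
E
```

```text
[-0.0277, 0.0012, 0.0447, 0.0, 0.0, 0.0] n_min 0.5
[-0.0555, 0.0012, 0.0949, 0.0, 0.0, 0.0] n_min 1.1
```

>>> send_rows:
  motion:
    - [[-0.0277,0.0012,0.0447,0,0,0,1],[-0.0277,0.0012,0.0447,0,0,0,1],[-0.037,0.0012,0.061,0,0,0,1],[-0.046,0.0012,0.078,0,0,0,1],[-0.0555,0.0012,0.0949,0,0,0,1],[-0.0555,0.0012,0.0949,0,0,0,1],[-0.0555,0.0012,0.0949,0,0,0,1]]

```text
clock: 6.57
ee_pos: [0.6215, -0.178, 0.0751]
ee_rot: [3.01, -0.162, 0.778]
force: [0.8, -0.6, -2.4]
gripper_width: 0.0246
```

```bash
python3 - <<'E'
from cr import *
st(); print(robot.sense()['q'])
im,d=eyes.get_image('side'); cv2.imwrite('pics/s8.png',cv2.resize(im[200:290,265:375],None,fx=7,fy=6.6,interpolation=cv2.INTER_CUBIC))
E
```

```text
t 6.57 F [ 0.81 -0.55 -2.41] M [0.051 0.28  0.033] w 0.0246
{'xu': np.float64(-38.865204825066684), 'zl': np.float64(47.38379110956763), 'deg': np.float64(28.999039146704625), 'yaw': np.float64(0.0615142202102818), 'C': array([13.3551, -0.6229, 84.2057]), 'gl': array([65.5754, -0.5866, 98.2873])}
[-0.4879  0.5256  1.8392  0.5497  0.3492  0.7118]
```

View pics/s8.png

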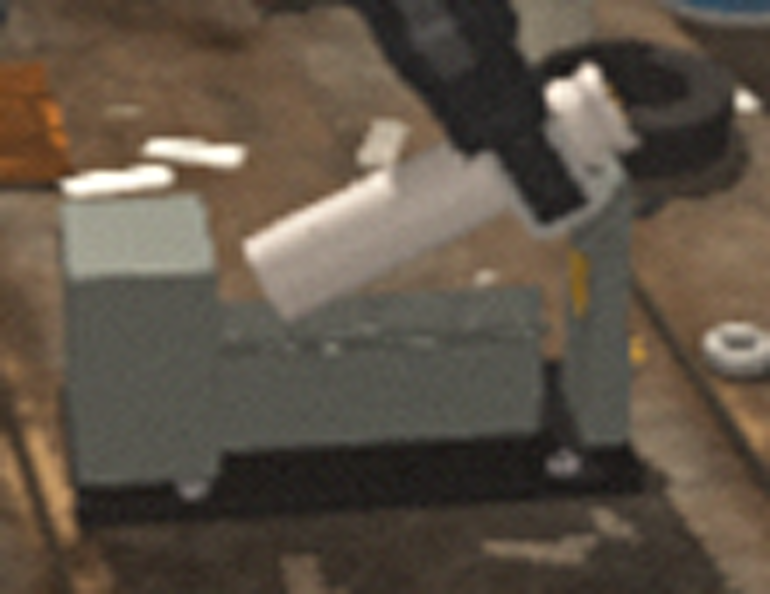

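```bash
python3 - <<'E'
from cr import *
seq([pose(-40,44,27,-.2),pose(-46,42.5,27,0)])
E
```

```text
[-0.0088, -0.0007, 0.0114, 0.0, -0.0055, 0.0] n_min 0.3
[-0.0238, -0.0012, 0.0074, 0.0, -0.0055, 0.0] n_min 0.3
```

>>> send_rows:
  motion:
    - [[-0.0088,-0.0007,0.0114,0,-0.0055,0,1],[-0.0088,-0.0007,0.0114,0,-0.0055,0,1],[-0.014,-0.001,0.01,0,-0.0055,0,1],[-0.019,-0.0012,0.0085,0,-0.0055,0,1],[-0.0238,-0.0012,0.0074,0,-0.0055,0,1],[-0.0238,-0.0012,0.0074,0,-0.0055,0,1]]

```text
clock: 7.12
ee_pos: [0.614, -0.177, 0.0679]
ee_rot: [3.025, -0.164, 0.727]
force: [0.2, -0.4, -1.5]
gripper_width: 0.0246
```

```bash
python3 - <<'E'
from cr import *
st(); print(robot.sense()['q'])
seq([pose(-49,42.5,27,0),pose(-52,42.5,27,0)])
E
```

```text
t 7.12 F [ 0.21 -0.38 -1.49] M [0.041 0.287 0.026] w 0.0246
{'xu': np.float64(-46.48021137315752), 'zl': np.float64(42.72094700705931), 'deg': np.float64(27.027931967647348), 'yaw': np.float64(0.029798055186438036), 'C': array([ 6.1935, -0.4308, 78.1584]), 'gl': array([58.8673, -0.4225, 90.4356])}
[-0.4857  0.532   1.8347  0.478   0.37    0.781 ]
[-0.0066, -0.0, -0.0034, 0.0, -0.0, 0.0] n_min 0.1
[-0.0133, -0.0, -0.0068, 0.0, -0.0, 0.0] n_min 0.1
```

No contact yet. I'll advance to xu = −52, slowly.

>>> send_rows:
  motion:
    - [[-0.0033,0,-0.0017,0,0,0,1],[-0.0066,0,-0.0034,0,0,0,1],[-0.01,0,-0.0051,0,0,0,1],[-0.0133,0,-0.0068,0,0,0,1],[-0.0133,0,-0.0068,0,0,0,1],[-0.0133,0,-0.0068,0,0,0,1]]

```text
clock: 7.62
ee_pos: [0.609, -0.1768, 0.0682]
ee_rot: [3.024, -0.164, 0.728]
force: [2.2, 0.2, -1.3]
gripper_width: 0.0249
```

```bash
python3 - <<'E'
from cr import *
st(); print(robot.sense()['q'])
im,d=eyes.get_image('side'); cv2.imwrite('pics/s9.png',cv2.resize(im[200:290,265:375],None,fx=7,fy=6.6,interpolation=cv2.INTER_CUBIC))
st()
E
```

```text
t 7.62 F [ 2.21  0.18 -1.33] M [ 0.029 -0.075  0.001] w 0.0249
{'xu': np.float64(-51.45765845571095), 'zl': np.float64(43.02776581630448), 'deg': np.float64(27.090998739440423), 'yaw': np.float64(0.03771952231116224), 'C': array([ 1.2025, -0.6957, 78.5102]), 'gl': array([53.8627, -0.6889, 90.8453])}
[-0.4899  0.5249  1.8487  0.491   0.3641  0.7638]
t 7.67 F [ 3.05  0.4  -0.52] M [ 0.022 -0.088 -0.041] w 0.0251
{'xu': np.float64(-51.43148835861086), 'zl': np.float64(43.01585567543974), 'deg': np.float64(27.089069632169906), 'yaw': np.float64(0.04665518006105445), 'C': array([ 1.2291, -0.6925, 78.4969]), 'gl': array([53.8897, -0.6782, 90.8302])}
```

View pics/s9.png

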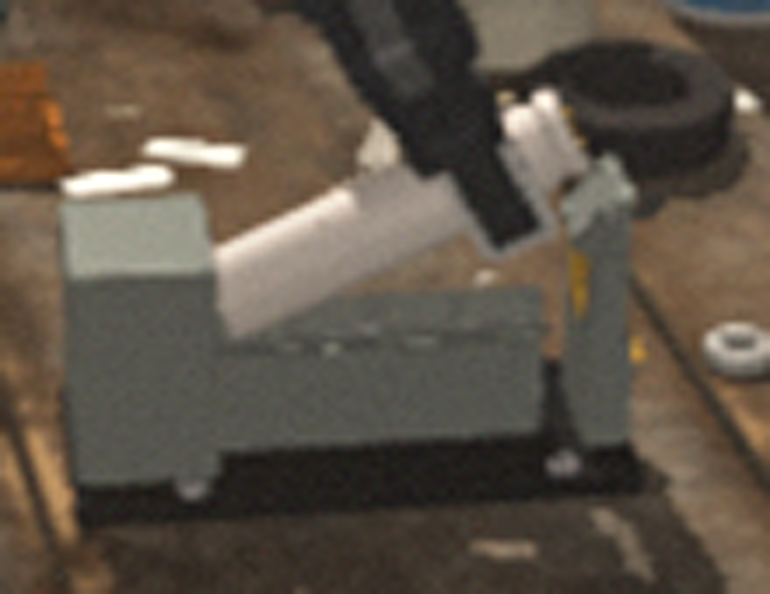

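The force rose to about 2.5–3 N along +x with the upper rim just under the hood, so the cell is on the spring. Next I'll feel downward for the trough.

```bash
python3 - <<'E'
from cr import *
seq([pose(-52.5,41.5,27,0.3),pose(-53,40.5,27,0.3)])
E
```

```text
[-0.0023, -0.0008, 0.0016, 0.0, -0.0, 0.0] n_min 0.0
[-0.0045, -0.0008, 0.0033, 0.0, -0.0, 0.0] n_min 0.1
```

>>> send_rows:
  motion:
    - [[-0.0012,-0.0008,0.0008,0,0,0,1],[-0.0023,-0.0008,0.0016,0,0,0,1],[-0.0034,-0.0008,0.0025,0,0,0,1],[-0.0045,-0.0008,0.0033,0,0,0,1],[-0.0045,-0.0008,0.0033,0,0,0,1]]

```text
clock: 8.08
ee_pos: [0.6079, -0.1761, 0.066]
ee_rot: [3.024, -0.163, 0.728]
force: [3.5, 0.5, 0.8]
gripper_width: 0.0247
```

```bash
python3 - <<'E'
from cr import *
st(); print(robot.sense()['q'])
seq([pose(-53.5,39.5,27,0.3),pose(-54,38.5,27,0.3)])
E
```

```text
t 8.08 F [3.51 0.49 0.79] M [ 0.216 -0.221 -0.021] w 0.0247
{'xu': np.float64(-52.64657248329993), 'zl': np.float64(40.83139478456887), 'deg': np.float64(27.06034373857765), 'yaw': np.float64(0.04052729407156593), 'C': array([ 0.0202, -0.1768, 76.292 ]), 'gl': array([52.687 , -0.1623, 88.5989])}
[-0.4899  0.5271  1.8533  0.4994  0.3587  0.7547]
[-0.0023, 0.0, 0.0017, 0.0, -0.0, 0.0] n_min 0.0
[-0.0045, 0.0, 0.0033, 0.0, -0.0, 0.0] n_min 0.1
```

>>> send_rows:
  motion:
    - [[-0.0012,0,0.0008,0,0,0,1],[-0.0023,0,0.0017,0,0,0,1],[-0.0023,0,0.0017,0,0,0,1],[-0.0023,0,0.0017,0,0,0,1]]

```text
clock: 8.42
ee_pos: [0.6076, -0.1762, 0.0652]
ee_rot: [3.024, -0.163, 0.728]
force: [2.8, 0.6, 2.5]
gripper_width: 0.0244
```

```bash
python3 - <<'E'
from cr import *
save(*pose(-53.5,39.5,27,.3))
st()
E
```

```text
t 8.42 F [2.76 0.59 2.46] M [ 0.24  -0.431 -0.018] w 0.0244
{'xu': np.float64(-52.986686837138016), 'zl': np.float64(40.01218649280072), 'deg': np.float64(27.08498148008906), 'yaw': np.float64(0.0446052384452403), 'C': array([-0.3252, -0.2795, 75.4903]), 'gl': array([52.3363, -0.265 , 87.8199])}
```

Fz is up about 3.8 N at zl ≈ 40 mm, so the trough floor is felt and T ≈ 40 mm. The plate is back by about 3–4 mm. I'll push farther back while lowering the tilt, checking force at each stage.

```bash
python3 - <<'E'
from cr import *
seq([pose(-54.5,40.2,26.2,.3),pose(-56,40.3,25.3,.3),pose(-57.5,40.3,24.5,.3)])
E
```

```text
[-0.0026, 0.0, -0.0003, -0.0, -0.0022, -0.0] n_min 0.1
[-0.0072, 0.0, 0.0005, -0.0, -0.0047, -0.0] n_min 0.2
[-0.0118, 0.0, 0.0012, -0.0, -0.0069, -0.0] n_min 0.3
```

>>> send_rows:
  motion:
    - [[-0.0026,0,-0.0003,0,-0.0022,0,1],[-0.005,0,0.0001,0,-0.0035,0,1],[-0.0072,0,0.0005,0,-0.0047,0,1],[-0.0095,0,0.0008,0,-0.0058,0,1],[-0.0118,0,0.0012,0,-0.0069,0,1],[-0.0118,0,0.0012,0,-0.0069,0,1]]

```text
clock: 8.92
ee_pos: [0.6036, -0.1757, 0.0624]
ee_rot: [3.041, -0.164, 0.662]
force: [5.3, 1.7, 0.4]
gripper_width: 0.0247
```

```bash
python3 - <<'E'
from cr import *
st()
im,d=eyes.get_image('side'); cv2.imwrite('pics/s10.png',cv2.resize(im[200:290,265:375],None,fx=7,fy=6.6,interpolation=cv2.INTER_CUBIC))
seq([pose(-58.7,40.3,23,.3),pose(-59.7,40.3,21,.3),pose(-60.3,40.3,19,.3)])
E
```

```text
t 8.92 F [5.3  1.68 0.39] M [ 0.21  -0.55  -0.001] w 0.0247
{'xu': np.float64(-56.96003348730172), 'zl': np.float64(40.63776808017706), 'deg': np.float64(24.570789536513615), 'yaw': np.float64(0.04414218862839077), 'C': array([-3.8084, -0.2807, 74.291 ]), 'gl': array([49.3433, -0.266 , 84.2986])}
[-0.0051, 0.0, 0.0033, 0.0, -0.0042, 0.0] n_min 0.2
[-0.0107, 0.0, 0.0084, 0.0, -0.0098, 0.0] n_min 0.5
[-0.0156, 0.0, 0.0137, 0.0, -0.0153, 0.0] n_min 0.8
```

View pics/s10.png

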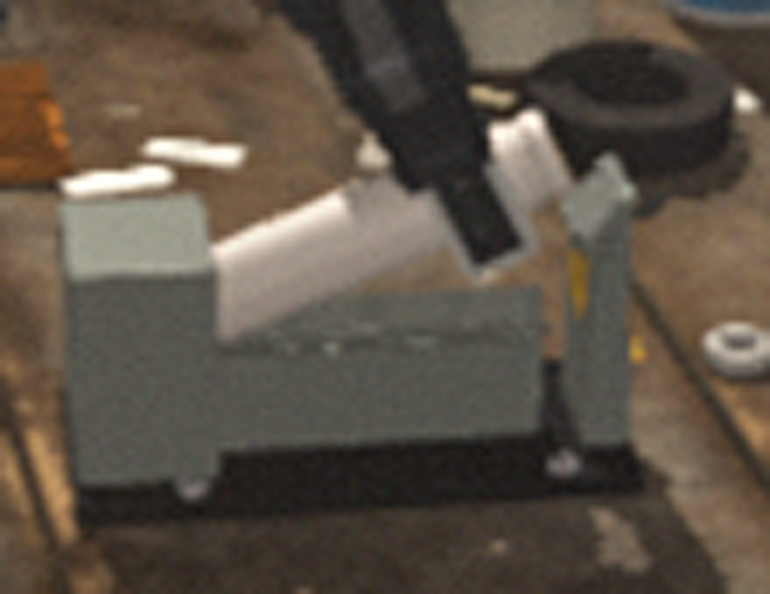

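The force of 5.3 N agrees with a plate travel of about 8.5 mm. The grooved end is at (560,190), behind and above the ramp. I'll continue.

>>> send_rows:
  motion:
    - [[-0.0026,0,0.0017,0,-0.0021,0,1],[-0.0051,0,0.0033,0,-0.0042,0,1],[-0.008,0,0.006,0,-0.007,0,1],[-0.0107,0,0.0084,0,-0.0098,0,1],[-0.0132,0,0.011,0,-0.0126,0,1],[-0.0156,0,0.0137,0,-0.0153,0,1],[-0.0156,0,0.0137,0,-0.0153,0,1]]

```text
clock: 9.55
ee_pos: [0.601, -0.1756, 0.0551]
ee_rot: [3.074, -0.166, 0.517]
force: [6.3, 1.8, 1.2]
gripper_width: 0.025
```

```bash
python3 - <<'E'
from cr import *
st()
seq([pose(-60.5,40.3,17,.3),pose(-60.5,40.3,15,.3),pose(-60.5,40.3,13,.3)])
E
```

```text
t 9.55 F [6.28 1.81 1.17] M [ 0.223 -0.756 -0.   ] w 0.025
{'xu': np.float64(-59.037528599038744), 'zl': np.float64(40.76711923672985), 'deg': np.float64(19.112510405348612), 'yaw': np.float64(0.037016472267126344), 'C': array([-5.175 , -0.4176, 70.2403]), 'gl': array([48.6876, -0.4145, 75.1467])}
[-0.0038, 0.0, 0.0061, 0.0, -0.0056, 0.0] n_min 0.3
[-0.0073, -0.0, 0.0123, 0.0, -0.0111, 0.0] n_min 0.6
[-0.0111, 0.0, 0.0185, 0.0, -0.0167, 0.0] n_min 0.8
```

```bash
python3 - <<'E'
from cr import *
save(*pose(-60.3,40.3,19,.3))
seq([pose(-61.5,40.2,18.5,.3),pose(-61.9,40.1,16,.3),pose(-61.9,40.1,14,.3),pose(-61.9,40.1,12,.3)])
E
```

```text
[-0.0037, -0.0, 0.0008, 0.0, -0.0014, 0.0] n_min 0.1
[-0.0089, 0.0, 0.0085, 0.0, -0.0083, 0.0] n_min 0.4
[-0.0126, -0.0, 0.0147, 0.0, -0.0139, 0.0] n_min 0.7
[-0.0165, -0.0, 0.0208, 0.0, -0.0194, 0.0] n_min 1.0
```

>>> send_rows:
  motion:
    - [[-0.0037,0,0.0008,0,-0.0014,0,1],[-0.0063,0,0.0046,0,-0.0048,0,1],[-0.0089,0,0.0085,0,-0.0083,0,1],[-0.0108,0,0.0116,0,-0.0111,0,1],[-0.0126,0,0.0147,0,-0.0139,0,1],[-0.0126,0,0.0147,0,-0.0139,0,1]]

```text
clock: 10.05
ee_pos: [0.5985, -0.1754, 0.0479]
ee_rot: [3.098, -0.168, 0.384]
force: [7.1, 1.1, 1.1]
gripper_width: 0.0248
```

```bash
python3 - <<'E'
from cr import *
save(*pose(-61.9,40.1,14,.3))
st()
im,d=eyes.get_image('side'); cv2.imwrite('pics/s11.png',cv2.resize(im[200:290,265:375],None,fx=7,fy=6.6,interpolation=cv2.INTER_CUBIC))
seq([pose(-61.9,40.1,10,.3),pose(-61.5,40.1,6,.3)])
E
```

```text
t 10.05 F [7.08 1.1  1.1 ] M [ 0.209 -0.867 -0.058] w 0.0248
{'xu': np.float64(-60.33645331485714), 'zl': np.float64(40.519770604095264), 'deg': np.float64(14.145800813503522), 'yaw': np.float64(0.020602175542578607), 'C': array([-6.2513, -0.4382, 65.956 ]), 'gl': array([47.8338, -0.4498, 66.1807])}
[-0.007, -0.0, 0.0128, -0.0, -0.0111, -0.0] n_min 0.6
[-0.014, -0.0, 0.0256, -0.0, -0.0222, -0.0] n_min 1.1
```

View pics/s11.png

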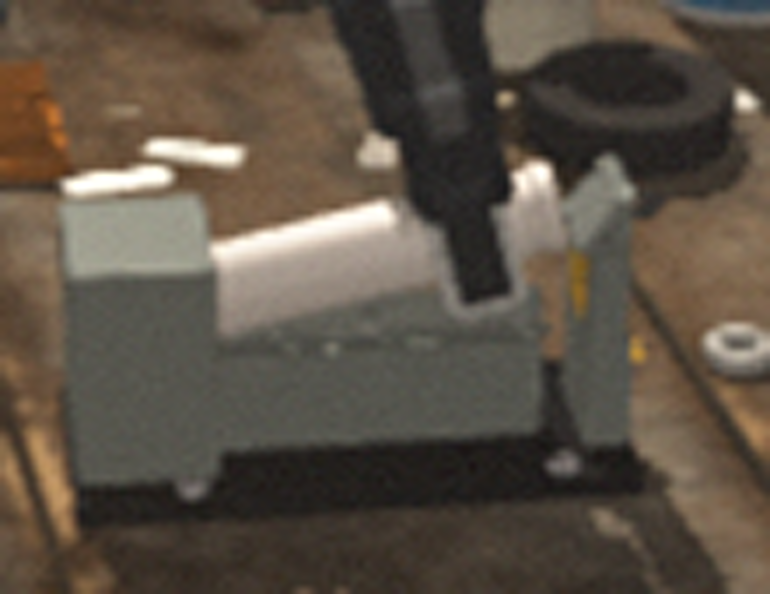

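The grooved end's lower rim is at lip level and about 1 mm behind its edge, with low forces. I'll continue down to 4°.

>>> send_rows:
  motion:
    - [[-0.0035,0,0.0064,0,-0.0055,0,1],[-0.007,0,0.0128,0,-0.0111,0,1],[-0.0105,0,0.0192,0,-0.0167,0,1],[-0.014,0,0.0256,0,-0.0222,0,1],[-0.014,0,0.0256,0,-0.0222,0,1]]

```text
clock: 10.52
ee_pos: [0.5957, -0.175, 0.0361]
ee_rot: [3.125, -0.169, 0.166]
force: [6.5, 1.5, 0.4]
gripper_width: 0.0247
```

```bash
python3 - <<'E'
from cr import *
st()
seq([pose(-61,40.2,3,.3),pose(-60,40.2,0.3,.3)])
E
```

```text
t 10.52 F [6.54 1.5  0.4 ] M [ 0.2   -0.829 -0.119] w 0.0247
{'xu': np.float64(-59.76531513995964), 'zl': np.float64(40.13008408295297), 'deg': np.float64(6.101046151587113), 'yaw': np.float64(0.010120077489337489), 'C': array([-6.181 , -0.3891, 58.6362]), 'gl': array([47.4033, -0.4083, 51.2897])}
[-0.0041, -0.0, 0.01, -0.0, -0.0084, 0.0] n_min 0.4
[-0.0068, -0.0, 0.0192, -0.0, -0.0159, 0.0] n_min 0.8
```

>>> send_rows:
  motion:
    - [[-0.002,0,0.005,0,-0.0042,0,1],[-0.0041,0,0.01,0,-0.0084,0,1],[-0.0055,0,0.0146,0,-0.0122,0,1],[-0.0068,0,0.0192,0,-0.0159,0,1],[-0.0068,0,0.0192,0,-0.0159,0,1]]

```text
clock: 10.93
ee_pos: [0.5936, -0.1746, 0.0289]
ee_rot: [3.135, -0.17, 0.011]
force: [3.6, 1.7, 6.2]
gripper_width: 0.0251
```

```bash
python3 - <<'E'
from cr import *
st()
im,d=eyes.get_image('side'); cv2.imwrite('pics/s12.png',cv2.resize(im[200:290,265:375],None,fx=7,fy=6.6,interpolation=cv2.INTER_CUBIC))
seq([pose(-56,40.2,0,.3),pose(-53,40.2,0,.3)])
E
```

```text
t 10.93 F [3.58 1.68 6.18] M [ 0.278 -0.579 -0.202] w 0.0251
{'xu': np.float64(-58.534505304930505), 'zl': np.float64(40.9634924766118), 'deg': np.float64(0.40277001144120494), 'yaw': np.float64(-0.0012402971921234662), 'C': array([-5.9444, -0.2344, 54.3322]), 'gl': array([46.6457, -0.2609, 41.7016])}
[0.0095, 0.0, 0.0011, -0.0, -0.0008, 0.0] n_min 0.1
[0.017, 0.0, 0.0011, -0.0, -0.0008, 0.0] n_min 0.2
```

View pics/s12.png

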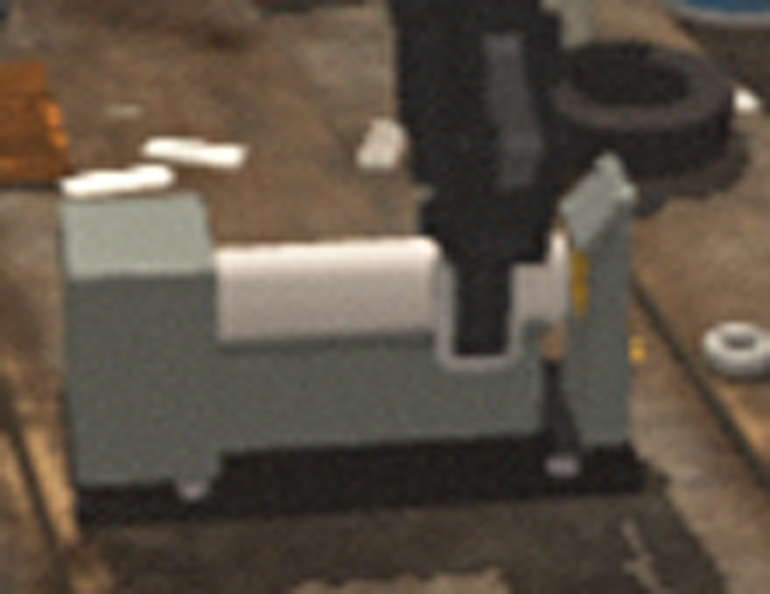

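The cell is level in the trough, with about 7 N on the floor. I'll slide it forward with the spring, still gripped, towards the lip wall.

>>> send_rows:
  motion:
    - [[0.004,0,-0.0005,0,-0.0008,0,1],[0.008,0,-0.0005,0,-0.0008,0,1],[0.012,0,-0.0005,0,-0.0008,0,1],[0.0155,0,-0.0005,0,-0.0008,0,1],[0.0155,0,-0.0005,0,-0.0008,0,1]]

```text
clock: 11.4
ee_pos: [0.5983, -0.1752, 0.0289]
ee_rot: [3.135, -0.17, 0.0]
force: [0.5, 1.2, 6.6]
gripper_width: 0.0251
```

```bash
python3 - <<'E'
from cr import *
st()
E
```

```text
t 11.4 F [0.52 1.18 6.59] M [ 0.254 -0.143 -0.152] w 0.0251
{'xu': np.float64(-53.4832836337124), 'zl': np.float64(41.46980277915117), 'deg': np.float64(0.02105391543182458), 'yaw': np.float64(-0.007064182391919369), 'C': array([-0.9785, -0.3148, 54.4891]), 'gl': array([51.5263, -0.3429, 41.5084])}
```

>>> send_rows:
  motion:
    - [[0,0,0,0,0,0,-0.1],[0,0,0,0,0,0,-0.1],[0,0,0,0,0,0,-0.1],[0,0,0,0,0,0,-0.1],[0,0,-0.05,0,0,0,-0.1],[0,0,-0.1,0,0,0,-0.1],[0,0,-0.2,0,0,0,-0.1],[0,0,-0.3,0,0,0,-0.1],[-0.3,0.1,-0.35,0,0,0,-0.1],[-0.4,0.1,-0.35,0,0,0,-0.1],[-0.4,0.1,-0.35,0,0,0,-0.1],[-0.4,0.1,-0.35,0,0,0,-0.1]]

```text
clock: 12.4
ee_pos: [0.4328, -0.1972, 0.1684]
ee_rot: [3.135, -0.169, -0.0]
force: [-0.7, -1.7, 0.2]
gripper_width: 0.0471
```

```bash
python3 - <<'E'
from cr import *
s=robot.sense(); print(s['clock'],s['ee_pos'],s['force'],s['gripper_width'])
for n in('side','top'):
    im,d=eyes.get_image(n); a,k=(im[200:290,265:375],7) if n=='side' else (im[190:300,270:370],5.4)
    cv2.imwrite(f'pics/{n}13.png',cv2.resize(a,None,fx=k,fy=k*.94 if n=='side' else k,interpolation=cv2.INTER_CUBIC)); np.save(n+'13.npy',d)
    if n=='side': cv2.imwrite('pics/full13.png',im)
E
```

```text
12.4 [ 0.4328 -0.1972  0.1684] [-0.6819 -1.6861  0.159 ] 0.04706315774191487
```

View pics/side13.png

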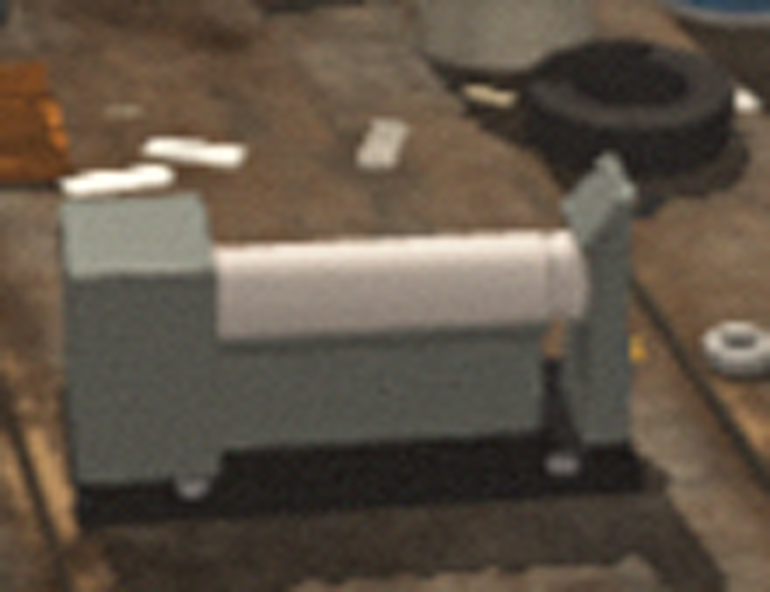

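View pics/top13.png

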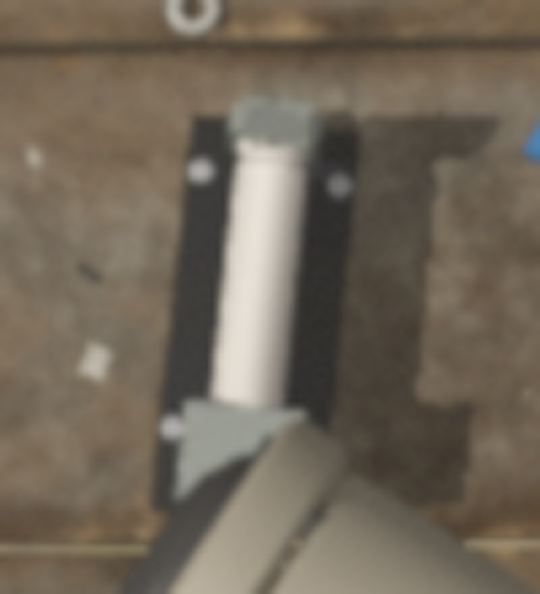

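View pics/full13.png

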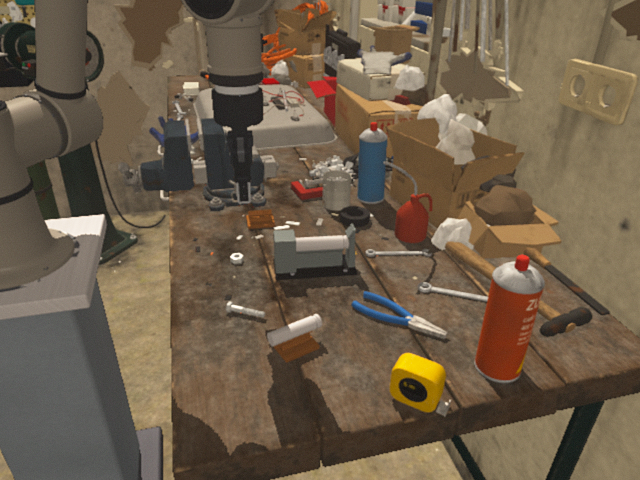

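```bash
python3 - <<'E'
from cr import *
for n in('side','top'):
    d=np.load(n+'13.npy'); c,K,D=cal(n)
    v,u=np.mgrid[190:300,260:380]; m=d[v,u]>0
    uv=np.c_[u[m],v[m]].astype(float); p=cv2.undistortPoints(uv[:,None],K,D)[:,0]; dep=d[v,u][m]
    P=np.array(c['eye'])+(np.c_[p[:,0],-p[:,1],-np.ones(len(p))]*dep[:,None])@rotm(c).T
    Q=Rc.inv().apply(P-O)*1e3
    for x in range(-45,62,8):
        s=Q[(abs(Q[:,0]-x)<4)&(abs(Q[:,1])<12)&(Q[:,2]>30)]
        if len(s)>4: print(n,x,'top z p90',np.percentile(s[:,2],90).round(1),'med y',np.median(s[:,1]).round(1),len(s))
# expected image of seated cell ends (T=40)
for dx in(0,-2,-4):
    for nm,P in dict(GU=(52.5+dx,0,66),GLn=(52.5+dx,-13,53)).items():
        q=proj('side',O+Rc.apply(np.array(P)/1e3)); print(dx,nm,(q-(265,200))*[7,6.58])
E
```

```text
side -45 top z p90 66.8 med y -7.7 86
side -37 top z p90 67.3 med y -7.8 81
side -29 top z p90 67.3 med y -7.7 78
side -21 top z p90 66.9 med y -8.1 81
side -13 top z p90 67.1 med y -7.8 81
side -5 top z p90 66.5 med y -7.9 83
side 3 top z p90 67.3 med y -7.8 74
side 11 top z p90 67.4 med y -7.9 69
side 19 top z p90 67.0 med y -7.7 69
side 27 top z p90 66.7 med y -8.0 74
side 35 top z p90 66.9 med y -8.5 76
side 43 top z p90 71.5 med y -9.1 57
side 51 top z p90 81.5 med y -4.0 69
side 59 top z p90 87.1 med y -7.8 32
top -45 top z p90 77.1 med y 0.5 43
top -37 top z p90 69.9 med y -0.1 49
top -29 top z p90 69.6 med y 0.0 49
top -21 top z p90 69.3 med y -0.6 49
top -13 top z p90 69.4 med y 0.8 48
top -5 top z p90 68.7 med y -1.1 49
top 3 top z p90 69.2 med y 1.0 47
top 11 top z p90 69.5 med y 0.0 49
top 19 top z p90 69.4 med y 0.6 47
top 27 top z p90 69.1 med y 0.6 48
top 35 top z p90 70.0 med y 0.2 48
top 43 top z p90 69.1 med y -0.6 47
top 51 top z p90 78.9 med y 0.1 60
top 59 top z p90 87.5 med y -1.0 56
0 GU [586.8319 235.8226]
0 GLn [594.3875 298.1361]
-2 GU [579.5293 236.2539]
-2 GLn [587.0525 298.5876]
-4 GU [572.2224 236.6854]
-4 GLn [579.7133 299.0393]
```

The top of the cell is level along its whole length to within 1 mm of noise. The grooved end is under the lip against its wall, nothing else has moved and the arm is clear. I'll hand it in.

```bash
python3 - <<'E'
from workcell import order
print(order.job_done())
E
```

```text
the job is handed in; nothing more can be done
None
```

The thicker cell is seated in the charging cradle and let go, and I handed the job in at about 12.5 s. No verdict was given.

**What I did:**
- I gripped the cell near its grooved end and put the plain end under the hood at about 27°. I felt the spring at about 3 N and the trough floor at T ≈ 40–40.5 mm.
- I pushed the spring plate back about 11–12 mm by pose (5.3–7.1 N at the wrist) and rotated the cell level just inside the lip. It cleared the lip instead of riding down the ramp.
- I let it slide forward on the spring and released it. The highest cradle load I read was about 8 N, though I only read forces between moves.

**Last checks:**
- **Level:** depth readings along the cell's top show it level within noise, about ±0.5 mm.
- **Sideways:** it is centred to about 1 mm.
- **Lengthwise:** it lies under the lip, within about 1 mm of the seated position. The end wall contact was judged from the picture and the spring force, not measured directly.
- **Other items:** the thinner cell, pliers and screw tin look unmoved in the side picture. The arm was clear of everything.

**What disagreed:**
- **Fingertips:** they stood about 28 mm farther back than the stated overhang. My first grip pinched only the top of the cell, so I opened and regripped lower.
- **Cameras:** the side and top views disagreed by about 2–3 mm on heights and on the hood's position, so I went by feel.

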